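# Draw the insert plate from under the carton stack

## Robot

A 6-joint arm with a two-finger parallel gripper is mounted at the origin on the work surface. World frame = base frame: x ahead of the robot, y to its left, z up, the work surface at z = 0. Lengths are in mm, angles in rad, forces in N, time in s.
With the tool pointing down it reaches from about 275 to 825 mm from the base axis. Payload 4.9 kg.
Tool frame: the origin (TCP) lies at the very end of the fingers, on their centre line; the grasp point (between the pads) lies 19 mm behind it; z points along the fingers, y is the line along which they close (so a half turn about z gives the same grasp; the last joint's range is limited). The gripper opens to 85 mm and grips with 20 to 120 N. Pads are 22 mm wide; open, the fingers measure 114 mm over their backs; the gripper's body (76 mm by 85 mm) begins 54 mm behind the grasp point. The pads swing forward as they close: fully open they stand 13 mm farther back than shut.
Start: joints at [-1.468, 0.326, -0.193, 1.052, 0, 1.437], TCP at [129.037, -534.666, 231.281] pointing down, gripper open.
Joint ranges: [-2.65, 2.65], [-0.97, 1.79], [-1.3, 1.35], [-1.93, 2.1], [-1.47, 1.37], [-3.14, 3.14]. Speed limits (rad/s): [2.57, 2.57, 3.14, 3.14, 3.14, 3.14].

## Interface

Orientations are given as [roll, pitch, yaw] about the fixed x, y, z axes, in that order (R = Rz(yaw) Ry(pitch) Rx(roll)).
In Python, from bench import bot, solve_ik, imaging gives the robot as it stands. Calls block until the motion is done:
- bot.move_ptp(position, orientation): joint-space move of the TCP to a pose.
- bot.movel(position, rot=None, max_speed=150, threshold=None): straight line of the TCP; rot=None keeps the orientation; max_speed is the mean speed in mm/s. With threshold (N) it stops when the force on the tool has changed by that much, and returns True; else False.
- bot.move_j(angles): joint-space move.
- bot.grip(opening, effort=None): opening from 0.0 (shut) to 1.0 (fully open); effort is the grip in N (None keeps the last); returns when the fingers have stopped.
- bot.dwell(seconds).
- solve_ik(position, orientation): joint angles nearest the present ones, or None.
- bot.get_state(): the state.
- imaging.capture(name): name is "scene" or "side" or "wrist"; returns the picture (480x640x3 uint8, blue, green, red); there is no depth.
- imaging.camera_model(name): a dict with "K" (3x3 intrinsics, pixels), "position" and "rotation" of the camera in the world. Camera axes: x right, y up, looking along -z (the intrinsics and any distortion apply to the point x, -y, -z); pixel columns grow to the right and rows downward; lengths in mm; the calibration is good to about 2 mm. A picture is of the moment at which its call begins: read the wrist's pose just before it. camera_model takes no time and is no camera call; for the wrist camera it gives the pose at the moment of the call.
A pose or a line that the arm cannot do raises bot.IKError and nothing moves.
- bot.sign_off(): hands the job in; it is judged then, once.
The state is a dict: "t": time; "qpos": joint angles; "joint_velocities": joint speeds; "effort": joint torques, N m; "tcp_pos": TCP position; "orientation": TCP orientation; "contact_force": force on the tool from outside, world axes, zero at the start; "wrist_torque": the same for the moment, N m; "opening": opening from 0.0 (shut) to 1.0 (fully open); "gripper_force": force on a finger pad.
Only numpy, scipy, OpenCV 4.12 (cv2) and the standard library are available. Lean on these libraries where they do the work, as an engineer would, in place of code of your own. Each camera call takes 0.05 s, during which the arm holds its last target. There are 200 camera calls.

## Task

Take the grey insert plate by its block and draw it out from under the stack of three cartons, flat along its guide, until it meets the stop bar at the far end and pushes it in by about 4 mm, but not to its end; then let go. Touch only the plate, keep the cartons stacked, do not force the plate against the guide (feel the side force), and leave everything else on the bench where it is.

Things in the scene. Friction and masses are not known exactly. Their poses are not given: they have to be found in the camera images.
- feeder: Fixed aluminium guide. Two parallel cheeks 14 mm high, 10 mm thick, 134 mm apart inside (2 mm play each side of the plate) run from x = +130 to -330 mm; no floor, the plate slides on the bench. Origin on the bench midway between the cheeks, under the gate; -x is the draw direction, z up. Limit for the plate on any part of it: 12 N; pose noise can reach it, so feel and relieve the side force.
- gate (a point): Centre of the gate's underside, 12 mm above the bench: an aluminium cross bar over the guide, 8 mm thick (x = -4 to +4 mm), 14 mm tall, top 26 mm above the bench. It holds the cartons back while the 8 mm plate passes beneath.
- plate: Grey plastic insert plate 220 x 130 x 8 mm (x, y, z), 0.25 kg, flat in the guide, cartons on its rear half. Origin at the centre of its underside, -x end is the front. On it a grip block 32 long (x) x 24 wide (y) x 36 mm high, top 44 mm above the bench, centre 80 mm in front of the origin (30 mm behind the front edge). Drawing it takes about 4 to 24 N.
- grip (a point): Point inside the plate's grip block, on its centre line, 34 mm above the bench (10 mm below the block's top), axes as the plate's. Grip the block here from above, closing across its 24 mm width (plate y).
- plate_front (a point): Middle of the plate's front edge, at its underside; axes as the plate's.
- plate_rear (a point): Middle of the plate's rear edge, at its underside; axes as the plate's. The plate must travel 120 to 135 mm before this passes the gate.
- stop (a joint): How far the dark steel stop bar across the guide is pushed in, m: 0 at the start, grows along -x as the plate pushes it, rigid end at 0.010. Bar 128 x 16 (x) x 12 mm high, stays where pushed, yields at 4 to 6 N. Its mount is clamped at a place not reported: the plate meets it after 138 to 178 mm of travel, felt as a rise of the pull. Push it in 2 to 8 mm.
- carton0: Bottom carton of the stack: closed white carton, 110 x 120 x 28 mm (x, y, z), 0.19 to 0.33 kg, origin at the centre of its underside. It rests on the plate behind the gate, is dragged up to 12 mm against the gate when the plate moves, and ends on the bench, its origin 50 to 85 mm behind the gate.
- carton1: Middle carton of the stack: closed white carton, 110 x 120 x 28 mm (x, y, z), 0.19 to 0.33 kg, origin at the centre of its underside. 
- carton2: Top carton of the stack: closed white carton, 110 x 120 x 28 mm (x, y, z), 0.19 to 0.33 kg, origin at the centre of its underside. It bears a small dark patch; its top is 92 mm above the bench at the start.
- cap_jar: Bystander: small amber jar, 48 mm across, 60 mm high, beside the guide; origin under its centre.
- vial_rack: Bystander: wooden block 90 x 50 mm with eight vials, 60 mm high, beside the stack; origin under its centre.
- tape_roll: Bystander: roll of tape lying flat, 84 mm across, 24 mm high, between guide and robot; origin under its centre.
- loose_carton: Bystander: small white carton, 60 x 45 x 22 mm, between guide and robot; origin under its centre.
- marker: Bystander: marker pen, 120 x 14 x 12 mm, lying on the left of the bench; origin under its centre.
Not all that is in view belongs to the job. What is shaped like the carton2 but blue is not meant.

How it is judged:
By the outcome, as a careful person would: the job done as asked, in the order asked, and still so for the second after the job is handed in, with the robot touching nothing.
It also fails if it takes over 70 s, if anything falls off the work surface, if the arm or the gripper's body presses on something with over 40 N, if the wrist force passes 120 N, or if a joint passes its speed limit or range.

## Working session

There is one attempt and no reset: what is moved stays moved. The work goes in short steps, each a Python script; the robot and the scene stay as the last script left them, time stands still between calls to the robot, and variables do not carry over. Pictures are saved under pics/ and viewed, at most 10 in all, crops included, and the job is handed in when it is done.

```bash
mkdir -p pics; python3 - <<'E'
from bench import bot, imaging
import cv2,numpy as np
for n in("scene","side"):
    cv2.imwrite(f"pics/{n}0.png",imaging.capture(n)); m=imaging.camera_model(n); print(n,{k:np.round(np.array(v),3).tolist() if not isinstance(v,str) else v for k,v in m.items()})
s=bot.get_state();print(s)
E
```

```text
scene {'K': [[493.923, 0.0, 313.634], [0.0, 493.923, 236.669], [0.0, 0.0, 1.0]], 'position': [959.568, 698.469, 600.775], 'rotation': [0.976, 0.021, 2.648]}
side {'K': [[622.174, 0.0, 325.326], [0.0, 622.174, 247.69], [0.0, 0.0, 1.0]], 'position': [128.602, 909.556, 795.186], 'rotation': [0.952, -0.008, -2.679]}
{'t': 0.1, 'qpos': array([-1.46820700e+00,  3.26884692e-01, -1.93508689e-01,  1.05201465e+00,
       -1.74817411e-05,  1.43659634e+00]), 'joint_velocities': array([-0.00015583, -0.00113891,  0.00142878, -0.00116918,  0.00288102,
       -0.00163294]), 'effort': array([ 2.20272077e-04, -4.44238687e+01,  2.63037837e+01,  7.93814077e-03,
       -1.35148789e-04, -1.40055860e-05]), 'tcp_pos': array([ 128.9703842 , -534.10691057,  230.5626054 ]), 'orientation': array([-3.13999310e+00, -1.98317138e-04,  2.36789173e-01]), 'contact_force': array([ 0.01604216,  0.08461024, -0.18054139]), 'wrist_torque': array([-0.00196928, -0.0232363 ,  0.03395425]), 'gripper_force': 0.0, 'opening': 0.9991441413786596}
```

View pics/scene0.png

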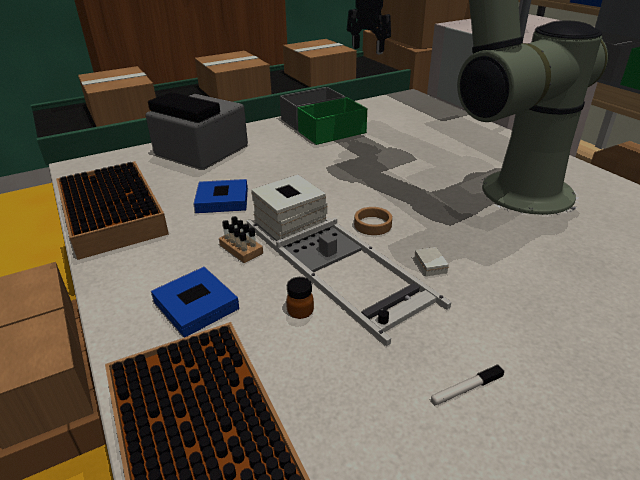

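View pics/side0.png

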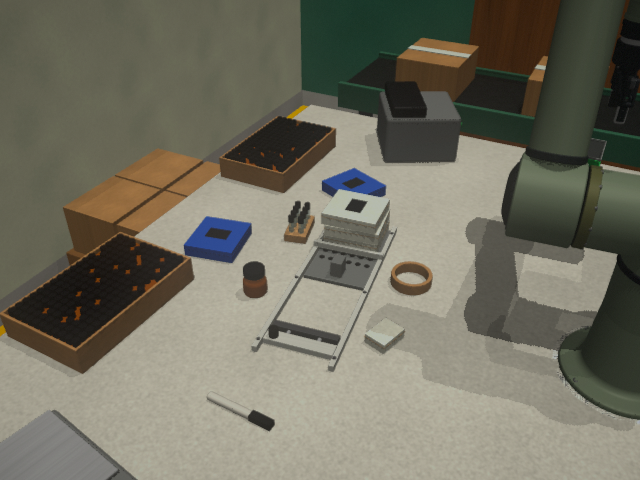

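The scene view shows the white stack with its dark patch at (288,190), the block at (327,243), the stop bar at (392,300) and the cheek ends at (387,340) and (447,303). In the side view the block is at (338,266) and the cheek ends at (258,346) and (333,361).

There are three cartons with a dark patch: white at (288,190), blue at (220,195) and blue at (195,300). The white stack is the one meant, because it sits behind the gate and the blue ones are ruled out.

```bash
cat > h.py <<'E'
import numpy as np, cv2
from scipy.spatial.transform import Rotation as Ro
from scipy.optimize import least_squares
from bench import bot, solve_ik, imaging
def proj(m,P):
    R=Ro.from_euler('xyz',m['rotation']).as_matrix() if np.size(m['rotation'])==3 else np.array(m['rotation'])
    c=(np.atleast_2d(P)-np.array(m['position']))@R*[1,-1,-1]
    u=c@np.array(m['K']).T
    return u[:,:2]/u[:,2:]
def ray(m,px,z):
    R=Ro.from_euler('xyz',m['rotation']).as_matrix() if np.size(m['rotation'])==3 else np.array(m['rotation'])
    d=R@(np.linalg.inv(m['K'])@[px[0],px[1],1]*[1,-1,-1]); p=np.array(m['position'])
    return p+d*(z-p[2])/d[2]
def feeder(p,pts):
    c,s=np.cos(p[2]),np.sin(p[2]); q=np.array(pts,float)
    return np.c_[p[0]+c*q[:,0]-s*q[:,1],p[1]+s*q[:,0]+c*q[:,1],q[:,2]]
E
python3 - <<'E'
from h import *
for n,l in(("scene",[(387,340,5),(447,303,5),(326,236,44),(288,190,92),(392,300,12)]),("side",[(258,346,5),(333,361,5),(338,261,44),(356,206,92)])):
    m=imaging.camera_model(n); print(m.keys())
    for a in l: print(n,a,ray(m,a[:2],a[2]).round(1))
a=cv2.imread("pics/scene0.png")[170:350,240:460]; b=cv2.imread("pics/side0.png")[180:370,240:410]
cv2.imwrite("pics/c1.png",cv2.resize(a,None,fx=3.3,fy=3.3,interpolation=cv2.INTER_CUBIC))
E
```

```text
dict_keys(['K', 'position', 'rotation'])
scene (387, 340, 5) [592.1 243.    5. ]
scene (447, 303, 5) [447.2 221.7   5. ]
scene (326, 236, 44) [556.9 -21.7  44. ]
scene (288, 190, 92) [ 575.3 -153.7   92. ]
scene (392, 300, 12) [532.3 173.1  12. ]
dict_keys(['K', 'position', 'rotation'])
side (258, 346, 5) [590.1 240.4   5. ]
side (333, 361, 5) [454.3 212.6   5. ]
side (338, 261, 44) [550.7  -7.1  44. ]
side (356, 206, 92) [ 574.8 -144.9   92. ]
```

View pics/c1.png

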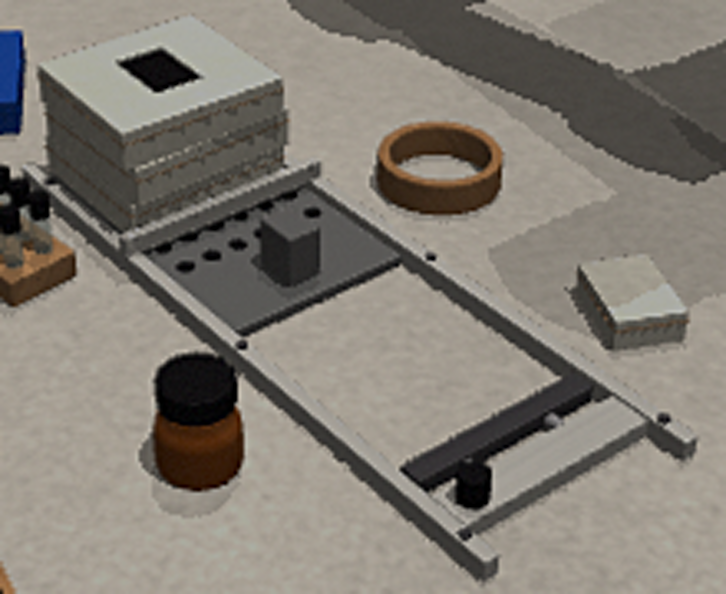

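```bash
python3 - <<'E'
from h import *
s=bot.get_state()
bot.movel([129,-534,400])
for yaw in(-1.44,1.70): print(yaw,solve_ik([545,0,330],[np.pi,0,yaw]))
q=solve_ik([545,0,330],[np.pi,0,-1.44]) 
yaw=-1.44
if q is None or abs(q[5])>2.8: yaw=1.70
bot.move_ptp([545,0,330],[np.pi,0,yaw])
bot.dwell(.3)
m=imaging.camera_model("wrist"); I=imaging.capture("wrist"); cv2.imwrite("pics/w1.png",I)
np.save("w1.npy",m,allow_pickle=True)
print(m,bot.get_state()['t'],bot.get_state()['tcp_pos'],bot.get_state()['contact_force'])
E
```

```text
-1.44 [-0.13545976  0.2726556  -0.01544135  1.28269938  0.         -1.83705241]
1.7 [-0.13545976  0.2726556  -0.01544135  1.28269938  0.          1.3061329 ]
{'K': array([[427.4561779 ,   0.        , 320.38285774],
       [  0.        , 427.4561779 , 239.40256562],
       [  0.        ,   0.        ,   1.        ]]), 'position': array([554.02037973, -74.71261174, 472.60219255]), 'rotation': array([-2.97573650e-01,  2.17765044e-04, -3.00983949e+00])} 4.4833 [ 5.44998141e+02 -1.99075511e-01  3.29991936e+02] [0.91080599 0.18930693 0.26849498]
```

View pics/w1.png

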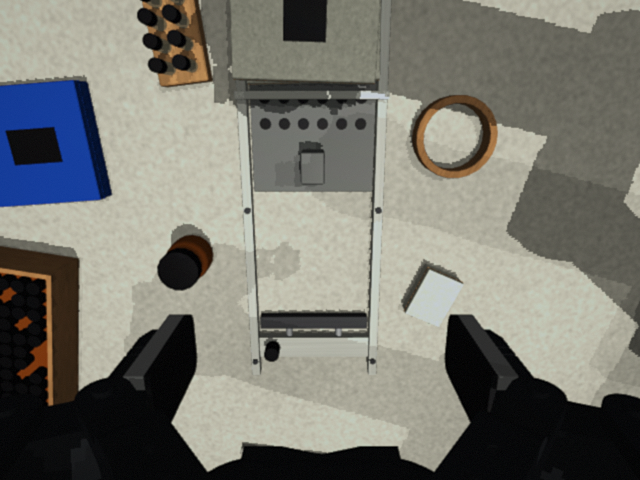

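The wrist view shows the block top at about (312,166), the plate front edge at row 191, the cheek ends near (257,373) and (373,373), and the stop bar at rows 313-328.

```bash
python3 - <<'E'
import cv2,numpy as np
I=cv2.imread("pics/w1.png")
f=lambda r:cv2.resize(r,None,fx=4,fy=4,interpolation=cv2.INTER_CUBIC)
cv2.imwrite("pics/c2.png",np.vstack([f(I[85:200,225:400]),f(I[345:379,225:400])]))
E
```

```text
(no output)
```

View pics/c2.png

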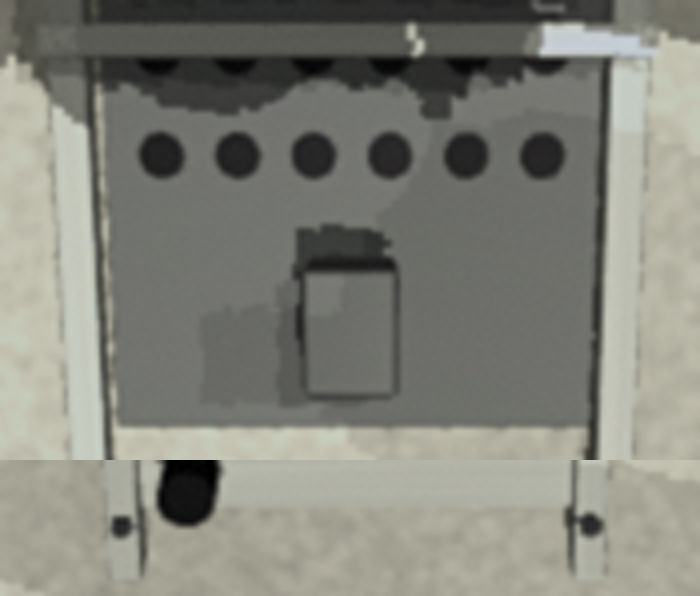

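```bash
python3 - <<'E'
from h import *
m=np.load("w1.npy",allow_pickle=True).item()
def P(u,v,z,low=0):
    return ray(m,(225+(u+.5)/4-.5,(345+(v-460+.5)/4 if low else 85+(v+.5)/4)-.5),z)
B=np.array([P(*a,44) for a in((305,271),(397,271),(397,396),(307,396))])
F=np.array([P(*a,8) for a in((119,426),(588,426))])
C=np.array([P(*a,14,1) for a in((112,578),(141,578),(575,578),(605,578))])
C2=np.array([P(*a,14) for a in((75,426),(104,426),(598,426),(633,426))])
G=np.array([P(360,v,26) for v in(24,57)])
for n,a in zip("BFCDG",(B,F,C,C2,G)): print(n,a.round(1).tolist())
print("block",B.mean(0).round(1),"size",np.linalg.norm(np.diff(B,axis=0),axis=1).round(1))
yaw=lambda v:np.arctan2(-v[1],-v[0])
print("Fw",np.linalg.norm(F[1]-F[0]),"plate yaw front",np.arctan2(*( (F[0]-F[1])[[1,0]]))-np.pi/2, "block sides",[np.arctan2(d[1],d[0]) for d in(B[0]-B[3],B[1]-B[2])])
v=C[[0,3]].mean(0)-C2[[0,3]].mean(0); v2=C[[1,2]].mean(0)-C2[[1,2]].mean(0)
print("guide yaw",yaw(v),yaw(v2), "end-edge yaw",np.arctan2(*((C[0]-C[3])[[1,0]]))-np.pi/2,"width",np.linalg.norm(C[2]-C[1]),np.linalg.norm(C2[2]-C2[1]),np.linalg.norm(C[3]-C[0]))
e=C.mean(0); g=yaw(C[[0,3]].mean(0)-F.mean(0)); print("end",e,"gate->end",np.linalg.norm(e-G.mean(0)))
E
```

```text
B [[567.7, -30.9, 44.0], [545.2, -33.9, 44.0], [541.1, -3.2, 44.0], [563.6, -0.2, 44.0]]
F [[614.6, 21.1, 8.0], [486.9, 4.1, 8.0]]
C [[596.1, 249.3, 14.0], [587.2, 248.1, 14.0], [453.5, 230.4, 14.0], [444.3, 229.2, 14.0]]
D [[625.6, 21.4, 14.0], [617.8, 20.4, 14.0], [485.1, 2.8, 14.0], [475.6, 1.5, 14.0]]
G [[561.9, -90.5, 26.0], [561.0, -82.8, 26.0]]
block [554.4 -17.1  44. ] size [22.7 31.  22.7]
Fw 128.83591509611364 plate yaw front -1.4390023884240724 block sides [np.float64(-1.436172086355938), np.float64(-1.4366478387725106)]
guide yaw -1.4379408312216349 -1.4350768150490776 end-edge yaw -1.438893258171651 width 134.785723053685 133.9510752448483 153.10910526709546
end [520.27735872 239.27407519  14.        ] gate->end 328.7488301401669
```

Sizes and yaw are consistent: yaw is -1.4375, the block measures 22.7 x 31, the cheek gap is 134 and gate to end is 329. Next I approach and make a gentle grip.

```bash
cat >> h.py <<'E'
YAW=-1.4375; ex=np.array([np.cos(YAW),np.sin(YAW),0]); ey=np.array([-np.sin(YAW),np.cos(YAW),0]); D=-ex
ROT=[np.pi,0,YAW+np.pi]
def F(f0=0):
    s=bot.get_state(); f=s['contact_force']-f0
    return np.array([f@ex,f@ey,f[2]]),s
E
python3 - <<'E'
from h import *
m=np.load("w1.npy",allow_pickle=True).item()
for r in(313,328): p=ray(m,(313,r),12); print("bar",p, "ahead of front", (p-np.array([550.7,12.6,12]))@D)
bot.move_ptp([554.4,-17.1,110],ROT)
bot.grip(0.65)
bot.movel([554.4,-17.1,13],ROT,max_speed=60,threshold=8)
bot.dwell(.3); f0=bot.get_state()['contact_force']; np.save("f0.npy",f0)
a,s=F(); print(a.round(2),s['tcp_pos'],s['wrist_torque'])
bot.grip(0.0,20); bot.dwell(.2)
a,s=F(f0); print("grip20",a.round(2),s['tcp_pos'].round(2),s['opening'],s['gripper_force'],s['wrist_torque'].round(3),s['t'])
cv2.imwrite("pics/w2.png",imaging.capture("wrist"))
E
```

```text
bar [532.23751013 157.29467846  12.        ] ahead of front 145.86482040428533
bar [529.71849895 177.07159223  12.        ] ahead of front 165.80107842685493
[-0.6   1.34  0.24] [554.49826843 -17.11874526  13.12911351] [-7.92748362e-03  4.49059286e-03 -3.66660286e-05]
grip20 [ 0.51 -0.72  0.52] [554.8  -17.05  13.16] 0.27404169611614027 21.22683584690094 [ 0.129 -0.281 -0.018] 10.1583
```

```bash
python3 - <<'E'
from h import *
f0=np.load("f0.npy")
bot.grip(0.0,80); bot.dwell(.2)
a,s=F(f0); print("grip80",a.round(2),s['tcp_pos'].round(2),s['gripper_force'],s['wrist_torque'].round(3))
p0=np.array([554.4,-17.1,13.0]); lat=0.
for d in(4,10,20,30,40):
    bot.movel(p0+D*d+ey*lat,ROT,max_speed=30)
    a,s=F(f0); q=s['tcp_pos']-p0; print(d,round(lat,2),a.round(2),"at",(q@D).round(2),(q@ey).round(2),q[2].round(2),s['wrist_torque'].round(2),round(s['t'],2))
    if abs(a[1])>2: lat+=np.clip(.1*a[1],-.4,.4)
    if abs(a[1])>9: break
np.save("lat.npy",lat)
E
```

```text
grip80 [-1.05  0.05  3.47] [554.85 -17.05  13.33] 79.44475650787354 [ 0.239 -0.143 -0.008]
4 0.0 [ 6.17 -0.67  4.83] at 2.41 0.36 0.32 [-0.69 -0.26 -0.  ] 10.91
10 0.0 [ 6.17 -1.15  4.75] at 8.34 0.25 0.32 [-0.71 -0.24 -0.07] 11.26
20 0.0 [ 9.92 -1.75  3.46] at 17.07 0.25 0.32 [-1.37 -0.3   0.01] 11.74
30 0.0 [10.31 -1.7   3.52] at 26.88 0.24 0.33 [-1.42 -0.22 -0.05] 12.22
40 0.0 [11.33 -0.89  3.75] at 36.75 0.22 0.32 [-1.5  -0.29 -0.03] 12.71
```

```bash
python3 - <<'E'
from h import *
f0=np.load("f0.npy"); lat=float(np.load("lat.npy"))
p0=np.array([554.4,-17.1,13.0])
for d in range(50,136,8):
    bot.movel(p0+D*d+ey*lat,ROT,max_speed=25)
    a,s=F(f0); q=s['tcp_pos']-p0; print(d,round(lat,2),a.round(2),"at",(q@D).round(2),(q@ey).round(2),q[2].round(2),s['wrist_torque'].round(2),s['opening'].round(3),round(s['t'],2))
    if abs(a[1])>2: lat+=np.clip(.1*a[1],-.4,.4)
    if abs(a[1])>9: break
np.save("lat.npy",lat)
cv2.imwrite("pics/w3.png",imaging.capture("wrist")); cv2.imwrite("pics/side3.png",imaging.capture("side"))
E
```

```text
Traceback (most recent call last):
AttributeError: 'float' object has no attribute 'round'
```

```bash
python3 - <<'E'
from h import *
f0=np.load("f0.npy"); lat=float(np.load("lat.npy"))
p0=np.array([554.4,-17.1,13.0])
for d in range(58,136,8):
    bot.movel(p0+D*d+ey*lat,ROT,max_speed=25)
    a,s=F(f0); q=s['tcp_pos']-p0; print(d,round(lat,2),a.round(2),"at",(q@D).round(2),(q@ey).round(2),q[2].round(2),s['wrist_torque'].round(2),round(s['opening'],3),round(s['t'],2))
    if abs(a[1])>2: lat+=np.clip(.1*a[1],-.4,.4)
    if abs(a[1])>9: break
np.save("lat.npy",lat)
cv2.imwrite("pics/w3.png",imaging.capture("wrist")); cv2.imwrite("pics/side3.png",imaging.capture("side"))
E
```

```text
58 0.0 [12.58 -1.85  3.76] at 54.18 0.27 0.33 [-1.73 -0.34  0.01] 0.269 13.72
66 0.0 [13.89 -1.11  3.75] at 61.81 0.31 0.34 [-1.92 -0.31 -0.06] 0.264 14.19
74 0.0 [13.7  -1.69  3.95] at 69.8 0.29 0.32 [-1.98 -0.42 -0.05] 0.269 14.66
82 0.0 [ 8.67 -1.97  4.79] at 79.11 0.17 0.3 [-1.2  -0.27 -0.01] 0.266 15.12
90 0.0 [ 6.27 -1.99  5.63] at 87.99 0.09 0.3 [-0.9  -0.15 -0.03] 0.265 15.59
98 0.0 [ 6.78 -1.33  5.41] at 96.21 0.07 0.32 [-0.84 -0.13 -0.04] 0.267 16.06
106 0.0 [ 5.46 -1.35  6.33] at 104.45 0.04 0.28 [-0.73 -0.22 -0.04] 0.269 16.52
114 0.0 [ 6.57 -1.19  5.97] at 112.52 0.02 0.33 [-0.69 -0.2  -0.04] 0.267 16.99
122 0.0 [ 3.52 -1.29  6.58] at 121.01 0.01 0.33 [-0.48 -0.21 -0.07] 0.269 17.46
130 0.0 [ 3.61 -1.74  5.71] at 129.07 -0.02 0.31 [-0.47 -0.11 -0.09] 0.267 17.93
```

View pics/side3.png

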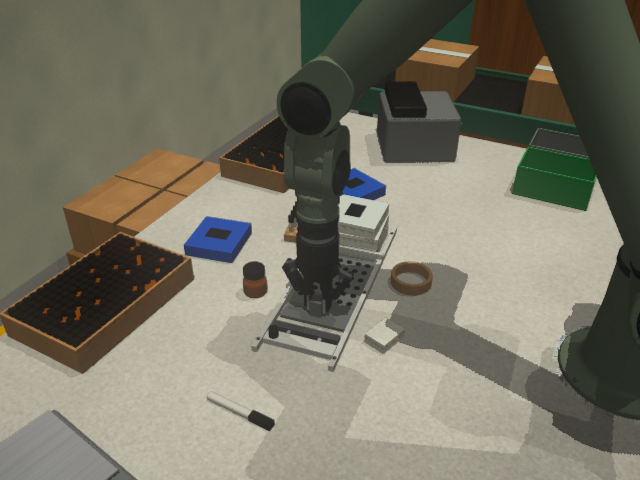

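The side view shows the stack at (358,222), lower, still together behind the gate. The plate is clear of it, and the stop bar is ahead at (305,335). Next I feel for the bar in 1 mm steps.

```bash
python3 - <<'E'
from h import *
f0=np.load("f0.npy"); lat=float(np.load("lat.npy"))
p0=np.array([554.4,-17.1,13.0]); hit=None; base=[]
d=134
while d<185:
    bot.movel(p0+D*d+ey*lat,ROT,max_speed=12); bot.dwell(.1)
    a,s=F(f0); q=s['tcp_pos']-p0; at=q@D; print(d,a.round(2),"at",at.round(2),(q@ey).round(2),round(s['t'],2))
    if len(base)>1 and a[0]>np.median(base)+2.5: break
    base.append(a[0]); 
    if abs(a[1])>2.5: lat+=np.clip(.1*a[1],-.3,.3)
    d+=1
np.save("lat.npy",[lat,d,at])
cv2.imwrite("pics/w4.png",imaging.capture("wrist"))
E
```

```text
134 [ 3.96 -0.69  6.91] at 132.75 0.01 18.61
135 [ 3.93 -1.51  6.52] at 133.68 0.01 18.96
136 [ 5.29 -1.2   6.02] at 134.65 -0.02 19.31
137 [ 4.84 -0.95  5.92] at 135.65 0.03 19.66
138 [ 5.61 -0.99  6.22] at 136.63 0.01 20.01
139 [ 5.19 -2.37  6.15] at 137.62 0.01 20.36
140 [ 5.91 -1.46  6.33] at 138.65 0.01 20.71
141 [ 4.64 -1.28  6.54] at 139.64 -0.03 21.06
142 [ 5.21 -0.98  6.06] at 140.63 0.03 21.41
143 [ 4.73 -1.93  7.27] at 141.64 0.03 21.76
144 [ 4.87 -1.8   5.68] at 142.64 0.01 22.11
145 [ 5.   -1.42  6.09] at 143.64 -0.03 22.46
146 [ 5.69 -1.18  6.42] at 144.61 0.01 22.81
147 [ 5.63 -1.47  6.68] at 145.63 -0.02 23.16
148 [ 5.5  -1.5   6.19] at 146.61 -0.02 23.51
149 [ 5.17 -1.97  6.61] at 147.64 -0.02 23.86
150 [ 3.92 -0.72  6.64] at 148.61 0.03 24.21
151 [ 4.43 -0.96  6.3 ] at 149.62 -0.02 24.56
152 [ 6.83 -0.93  6.65] at 150.07 0.02 24.91
153 [ 8.53 -1.4   6.97] at 150.35 -0.03 25.26
```

```bash
python3 - <<'E'
from h import *
f0=np.load("f0.npy"); lat,d,at=np.load("lat.npy")
p0=np.array([554.4,-17.1,13.0])
while at<153.9 and d<163:
    d+=min(1,max(.3,154-at))
    bot.movel(p0+D*d+ey*lat,ROT,max_speed=12); bot.dwell(.15)
    a,s=F(f0); q=s['tcp_pos']-p0; at=q@D; print(round(d,2),a.round(2),"at",at.round(2),(q@ey).round(2),round(s['t'],2))
    if a[0]>25: print("END?"); break
np.save("lat.npy",[lat,d,at])
m=imaging.camera_model("wrist");cv2.imwrite("pics/w5.png",imaging.capture("wrist"))
np.save("w5.npy",m,allow_pickle=True)
A=cv2.imread("pics/w4.png"); B=cv2.imread("pics/w5.png")
cv2.imwrite("pics/c5.png",cv2.resize(np.hstack([B]),None,fx=1.2,fy=1.2))
E
```

```text
154.0 [ 9.01 -1.98  7.09] at 151.09 0.02 25.71
155.0 [ 9.51 -1.19  6.42] at 152.07 0.01 26.11
156.0 [ 9.97 -2.01  7.9 ] at 153.06 0.02 26.51
156.94 [ 9.44 -2.43  8.03] at 153.98 0.02 26.91
```

View pics/c5.png

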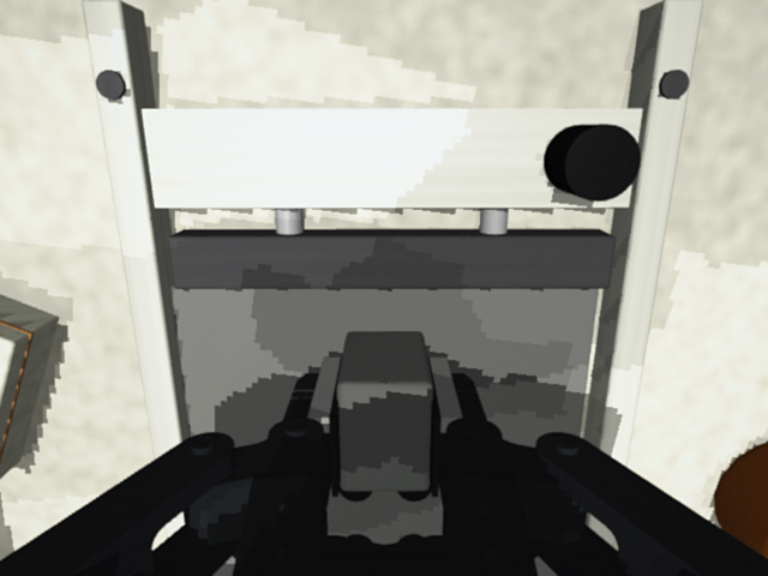

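The plate front is against the bar with about 6 mm of gap left in front of the mount, which fits roughly 4 mm pushed in. Next I unload the arm spring, release and retreat.

```bash
python3 - <<'E'
from h import *
f0=np.load("f0.npy"); lat,d,at=np.load("lat.npy")
p0=np.array([554.4,-17.1,13.0])
for e in(155.5,154.2):
    bot.movel(p0+D*e+ey*lat+[0,0,.3],ROT,max_speed=12); bot.dwell(.15)
    a,s=F(f0); q=s['tcp_pos']-p0; print(e,a.round(2),"at",(q@D).round(2),(q@ey).round(2),q[2].round(2))
bot.grip(0.3,20);bot.grip(0.65); bot.dwell(.2)
a,s=F(f0); q=s['tcp_pos']; print("open",a.round(2),((q-p0)@D).round(2),s['opening'])
bot.movel([q[0],q[1],120],ROT,max_speed=60,threshold=10)
bot.movel([q[0],q[1],300],ROT,max_speed=150)
bot.movel([q[0]+0,q[1]-140,330],ROT,max_speed=200)
bot.dwell(.3)
m=imaging.camera_model("wrist"); I=imaging.capture("wrist"); cv2.imwrite("pics/w6.png",I); np.save("w6.npy",m,allow_pickle=True)
cv2.imwrite("pics/side6.png",imaging.capture("side")); print(bot.get_state()['t'],bot.get_state()['tcp_pos'])
E
```

```text
155.5 [ 7.65 -1.77  4.  ] at 153.93 -0.01 0.36
154.2 [ 3.99 -0.96  3.72] at 153.95 -0.03 0.31
open [-0.25 -1.72 -0.95] 154.21 0.6499306331222686
33.15 [533.87942182  -3.74779587 329.93030785]
```

View pics/w6.png

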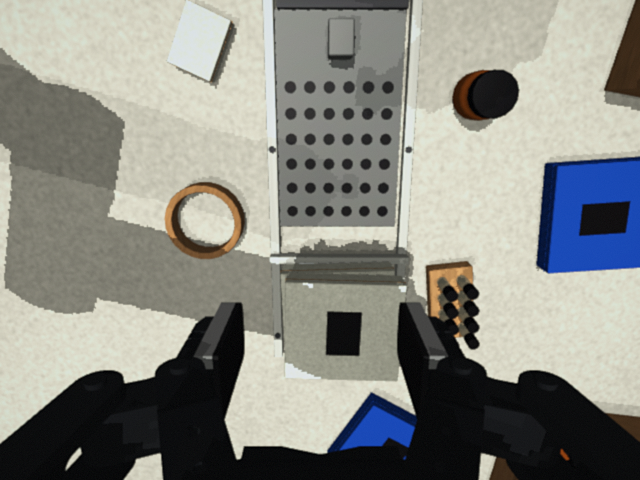

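The wrist view shows the plate clear in front of the gate (rear edge at row 226, gate at row 258) with its front at the bar. The cartons are still stacked behind the gate, with the dark patch at (344,333), and the bystanders have not moved.

```bash
python3 -c "
from bench import bot
print(bot.sign_off())"
```

```text
the job is handed in; nothing more can be done
None
```

The job is handed in: the plate is drawn out clear of the stack, the stop bar is pushed in by about 4 mm (judged from arm travel after contact), the block is released, the cartons are still stacked, and side force read at the wrist stayed under about 2.5 N.

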